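# Flip the dungeon floor tile against the tray's scooped end

### The job

The dungeon floor tile in the games tray lies stone side up and the wooden plank side is wanted. With the fingertips, gently push the tile against the tray's scooped end until it tips up and leans steeply over the lip, then push its raised edge back so that it falls over and lies flat in the tray, planks up. Only push it, never pinch it or pick it up, and leave the die, the pawn and the jar where they are.

Things in the scene. Friction and masses are not known exactly. Their poses are not given: they have to be found in the camera images.
- tray: Teal plastic games tray, open on top, fixed: 220 mm long (its x), 150 mm wide (y). Origin at the centre of its underside, on the white shelf; z up. Floor 3 mm thick, walls 3 mm, rim 31 mm above the shelf all round. The -x end and the sides are upright walls; the +x end is scooped inside. Outside that end is free shelf.
- scoop_lip (a point): Middle of the inner edge of the scooped end's lip: 103 mm from the tray's origin along its +x, 31 mm above the shelf, axes as the tray's. The scoop rises in tray (x, z) mm from (81.5, 3) through (86, 5.5), (90.5, 9.5), (95, 15.5), (99.5, 23) to the lip (103, 31), whose flat top runs to the outer face at x = 110.
- tile: Loose square double-sided dungeon floor tile of cast resin, 60 x 60 x 6 mm, about 26 g. Origin at its centre. Its +z face is grey cobbles (up at the start), its -z face brown wooden planks. It starts flat on the tray floor (origin 6 mm above the shelf), its x along the tray's x to within 15 deg. Friction with the tray about 0.6.
- tile_near_edge (a point): Middle of the tile's -x edge, half-way up its thickness: the edge away from the scoop at the start, to be pushed. A push of about 2 N at floor height makes the tile climb the scoop; it stops hard, leaning at about 53 deg, when this point is at tray x = 80 mm, 5 mm above the shelf (at x = 63 mm it leans at 36 deg).
- tile_far_edge (a point): Middle of the tile's +x edge, half-way up its thickness: the edge towards the scoop at the start. It climbs over the lip; let go at the full 53 deg the tile stays leaning on the lip with this edge 52 mm above the shelf and about 12 mm beyond the lip (outermost corner 15 mm). Pushed back from behind towards the tray's -x, the tile turns about its near edge and falls over.
- die: Purple resin six-sided die, 16 mm cube, lying in a corner of the tray (its -x end, +y side). Origin at the centre of the underside at the start. Leave it.
- pawn: Turned wooden pawn, 62 mm tall, base 32 mm in diameter, standing on the shelf beside the tray. Origin at the centre of its foot. Leave it.
- jar: Green glass marble jar with an aluminium twist cap, 60 mm in diameter, 74 mm tall, standing on the shelf beside the tray. Origin at the centre of its foot. Leave it.

How it is judged (in metres and radians):
On the way:
1. the tile leans steeply (tipped up by 34 to 100 degrees) with its near edge low at the foot of the scoop and its far edge up (angle between tile's own z axis and vertical between 0.6 and 1.75 rad and height (world z) of tile_near_edge below 0.025 m and height (world z) of tile_far_edge above 0.036 m and x of tile_near_edge in the frame of tray above 0.055 m), for 0.1 s.
At the end, for the whole second after the job is handed in: The tile lies in the tray, turned over with its plank face up, flat to within about 6 degrees (its centre under 12 mm above the shelf) and at rest; die, pawn and jar are within 15 mm of where they started (angle between tile's own z axis and vertical above 3.04 rad and height (world z) of tile below 0.012 m and x of tile in the frame of tray between -0.09 and 0.09 m and y of tile in the frame of tray between -0.06 and 0.06 m and linear speed of tile below 0.02 m/s and distance of each of die, pawn, jar from where it was at the start of the episode below 0.015 m); the robot touches nothing.
It fails at once if the tile is lifted or carried: its near and far edges are both more than 42 mm above the shelf (height (world z) of each of tile_near_edge, tile_far_edge above 0.042 m).
It fails at once if the tile is pinched or pressed by the fingers with more than 28 N (contact force between the fingers and tile above 28 N).
It fails at once if the die, the pawn or the jar is shifted by more than 15 mm (distance of any of die, pawn, jar from where it was at the start of the episode above 0.015 m).
It also fails if it takes over 42 s, if anything falls off the work surface, if the arm or the gripper's body presses on something with over 40 N, if the wrist force passes 120 N, or if a joint passes its speed limit or range.

### The arm

A 6-joint arm with a two-finger parallel gripper is mounted at the origin on the work surface. World frame = base frame: x ahead of the robot, y to its left, z up, the work surface at z = 0. Lengths are in mm, angles in degrees, forces in N, time in s.
With the tool pointing down it reaches from about 300 to 850 mm from the base axis. Payload 4.2 kg.
Tool frame: the origin (TCP) lies midway between the tips of the shut fingers; the grasp point (between the pads) lies 19 mm behind it (env.grip_depth is the distance from the TCP to the grasp point, in mm); z points along the fingers, y is the line along which they close (so a half turn about z gives the same grasp; the last joint's range is limited). The gripper opens to 91 mm and grips with 3 to 60 N. Pads are 32 mm wide; open, the fingers measure 118 mm over their backs; the gripper's body (76 mm by 178 mm) begins 60 mm behind the grasp point.
Start: joints at [72.479, 18.312, 89.639, -0, 72.044, -1.146], TCP at [162.109, 551.692, 213.976] pointing down, gripper open.
Joint ranges: [-177.97, 177.97], [-48.28, 115.42], [12.27, 149.76], [-77.06, 257.06], [2.81, 150.46], [-146.56, 146.56]. Speed limits (degrees/s): [147.25, 147.25, 180, 180, 180, 180].

### API

Orientations are given as [roll, pitch, yaw] about the fixed x, y, z axes, in that order (R = Rz(yaw) Ry(pitch) Rx(roll)).
In Python, from workcell import env, eyes gives the robot as it stands.
- The arm moves only by the tool send_rows, never from a script. Its argument "motion" is a list of rows, each a list of 7 numbers: the shift along the world's x, y, z normalised to -1 to 1, where 1 is 0.5 m, then the turn, a rotation vector about the world's x, y, z normalised to -1 to 1, where 1 is 60 degrees, then the opening, from -1 (shut) to 1 (fully open). A call has 1 to 20 rows; each row is the pose to reach, as a shift and turn from the pose commanded when the call began; what a row does not reach only later rows make up. A row lasts 1/8 s, in which the tool goes at most 62.5 mm and 10.7 degrees, less where a joint would pass 70% of its speed; a pose out of reach is approached as far as the arm can. A call with a number of a shift or a turn outside -1 to 1 is refused whole. A call with a gripper value outside its range is refused whole. The fingers move at their own pace and stop on an object; "squeeze" is the grip in N (left out, the last holds). Time passes only in rows, so rows that repeat a pose let the fingers close. It gives the time, the measured TCP pose, the force, the opening and the grip force at its end, in the units of the state.
- env.state(): the state, without advancing time (a new reading comes with each control period).
- eyes.grab_frame(name): name is "scene" or "top"; returns a dict with "pixels" (384x512x3 uint8, red, green, blue), "depth" (384x512 float32, mm along the optical axis (not along the pixel's ray), 0 where there is no reading), "fx", "fy", "cx", "cy" (pixels), "R" (3x3) and "t" (3): a world point X has camera coordinates R X + t. Camera axes: x right, y down, z forward; pixel columns grow to the right and rows downward; lengths in mm; the calibration is good to about 2 mm. A picture is of the moment at which its call begins.
- env.job_done(): hands the job in; it is judged then, once.
The state is a dict: "time_s": time; "qpos": joint angles; "qvel": joint speeds; "effort": joint torques, N m; "ee_pos": TCP position; "ee_rot": TCP orientation; "force": force on the tool from outside, world axes, zero at the start; "torque": the same for the moment, N m; "gripper_width": finger opening in mm; "gripper_force": force on a finger pad.
Only numpy, scipy, OpenCV 4.12 (cv2) and the standard library are available. Lean on these libraries where they do the work, as an engineer would, in place of code of your own. Each camera call takes 0.05 s, during which the arm holds its last target. There are 200 camera calls.

## Working session

There is one attempt and no reset: what is moved stays moved. The work goes in short steps, Python scripts to look and compute and a tool call to move; the robot and the scene stay as the last step left them, time stands still between calls to the robot, and variables do not carry over. Pictures are saved under pics/ and viewed, at most 10 in all, crops included, and the job is handed in when it is done.

Besides the shell and the picture viewer there is one more tool, called by a JSON object that holds its "op" and its "data". send_rows: Moves the arm, as the interface text tells. Its arguments: {"type":"object","properties":{"motion":{"type":"array"},"squeeze":{"type":"number"}},"required":["motion"]}

```bash
mkdir -p pics; cat > h.py <<'E'
import numpy as np, cv2
from workcell import env, eyes
def grab(n,name):
    f=eyes.grab_frame(n); cv2.imwrite(f'pics/{name}.png',f['pixels'][:,:,::-1]); return f
def cloud(f):
    d=f['depth'].astype(float); v,u=np.mgrid[:d.shape[0],:d.shape[1]]
    c=np.dstack([(u-f['cx'])/f['fx']*d,(v-f['cy'])/f['fy']*d,d])
    w=(c-np.array(f['t']))@np.array(f['R']); w[d==0]=np.nan; return w
E
python3 - <<'E'
from h import *
a=grab('top','top0');b=grab('scene','sc0')
np.save('top0.npy',cloud(a)); np.save('sc0.npy',cloud(b))
cv2.imwrite('pics/both.png',cv2.resize(np.hstack([a['pixels'],b['pixels']])[:,:,::-1],(800,300)))
print(env.state())
E
```

```text
{'time_s': 0.1, 'qpos': array([ 7.24784223e+01,  1.83470588e+01,  8.96979390e+01, -6.91595467e-04,
        7.20429418e+01, -1.14532723e+00]), 'qvel': array([-0.04159881, -0.05433523, -0.13558524, -0.07494665, -0.02866573,
       -0.04322171]), 'effort': array([ 1.77680849e-04, -4.13327479e+01, -2.32509935e+01,  7.30875065e-02,
        4.20551549e-02, -6.75353022e-05]), 'ee_pos': array([161.98404288, 551.25885096, 213.22356898]), 'ee_rot': array([-1.79912065e+02, -1.10032544e-03,  1.63623962e+02]), 'force': array([ 0.91497988,  0.40709387, -0.05030627]), 'torque': array([ 0.03606261,  0.01231642, -0.00651877]), 'gripper_force': 0.0, 'gripper_width': 91.19720845842016}
```

View pics/top0.png

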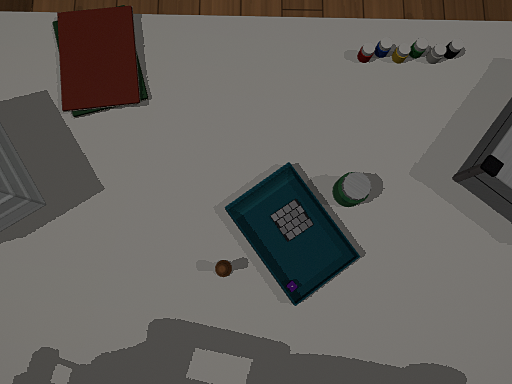

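View pics/sc0.png

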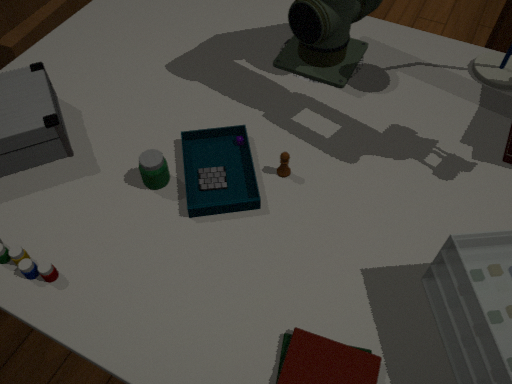

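The top view shows the tray with corners near (290,164), (226,208), (296,303) and (363,254). The tile is at (292,220), the die at (292,286), the pawn at (223,268) and the jar at (355,186). The scooped end is the one at upper left, opposite the die.

```bash
python3 - <<'E'
from h import *
w=np.load('top0.npy'); im=cv2.imread('pics/top0.png'); hsv=cv2.cvtColor(im,cv2.COLOR_BGR2HSV)
print('shelf z',w[200,180],w[330,330])
roi=np.zeros(im.shape[:2],bool); roi[150:315,215:375]=1
def rect(m,n):
    p=w[m]; p=p[~np.isnan(p).any(1)]; r=cv2.minAreaRect(p[:,:2].astype(np.float32)); print(n,len(p),'zmed',np.median(p[:,2]),r,'\n',cv2.boxPoints(r).round(1).tolist()); return r
H,S,V=cv2.split(hsv)
teal=roi&(H>80)&(H<105)&(S>120)
rim=teal&(w[...,2]>25)
for nm,m in [('teal',teal),('rim',rim)]:
    mm=cv2.morphologyEx(m.astype(np.uint8),cv2.MORPH_OPEN,np.ones((2,2)))>0; rect(mm,nm)
t=np.zeros_like(roi);t[195:245,265:320]=1
tl=t&(S<60)&(V>70); tl=cv2.morphologyEx(tl.astype(np.uint8),cv2.MORPH_CLOSE,np.ones((3,3)))>0
rect(tl,'tile')
for n,(u,v) in dict(die=(292,286),pawn=(223,268),jar=(356,186)).items(): print(n,w[v,u])
f=np.array(im)
E
```

```text
shelf z [5.55585787e+02 1.68744500e+02 4.31232446e-01] [ 3.15360420e+02 -1.16040570e+02 -1.62644777e-01]
teal 8505 zmed 2.8693482916965865 ((491.757080078125, -47.58876037597656), (224.1669158935547, 154.58718872070312), 36.31269073486328) 
 [[355.70001220703125, -51.70000076293945], [447.20001220703125, -176.1999969482422], [627.7999877929688, -43.5], [536.2999877929688, 81.0999984741211]]
rim 885 zmed 29.414362217826802 ((491.8399353027344, -47.701507568359375), (224.1669158935547, 154.3073272705078), 36.31269073486328) 
 [[355.79998779296875, -51.900001525878906], [447.20001220703125, -176.1999969482422], [627.7999877929688, -43.5], [536.5, 80.80000305175781]]
tile 846 zmed 8.17426410610772 ((529.6366577148438, -61.575931549072266), (57.57334518432617, 95.81133270263672), 33.80157470703125) 
 [[479.1000061035156, -37.79999923706055], [532.4000244140625, -117.4000015258789], [580.2000122070312, -85.4000015258789], [526.9000244140625, -5.800000190734863]]
die [395.46015215 -44.13613612  18.78444018]
pawn [427.65690719  81.06388417  59.8622558 ]
jar [ 573.19812329 -154.20768789   72.35133231]
```

```bash
cat >> h.py <<'E'
C=np.array([491.8,-47.6]); a=np.radians(36.3); ex=np.array([np.cos(a),np.sin(a)]); ey=np.array([-ex[1],ex[0]])
def tr(p): p=np.asarray(p)[...,:2]-C; return np.stack([p@ex,p@ey],-1)
def wd(x,y): return C+x*ex+y*ey
E
python3 - <<'E'
from h import *
w=np.load('top0.npy'); S=cv2.cvtColor(cv2.imread('pics/top0.png'),cv2.COLOR_BGR2HSV)[...,1]
q=tr(w); m=(abs(q[...,0])<95)&(abs(q[...,1])<65)&(w[...,2]<14)&(S<60)
m=cv2.morphologyEx(m.astype(np.uint8),cv2.MORPH_OPEN,np.ones((2,2)))
n,l,s,c=cv2.connectedComponentsWithStats(m); k=1+s[1:,4].argmax(); p=q[l==k]
r=cv2.minAreaRect(p.astype(np.float32)); print(r,cv2.boxPoints(r).round(1).tolist())
for n in ([395.5,-44.1],[427.7,81],[573.2,-154.2]): print(tr(n))
print('x,y start',wd(-20,r[0][1])-[162.1,551.7])
E
```

```text
((nan, nan), (0.0, 0.0), 0.0) [[nan, nan], [nan, nan], [nan, nan], [nan, nan]]
[-75.53884745  59.83161811]
[ 24.4728919  141.59042186]
[   2.49395732 -134.10182764]
x,y start [nan nan]
```

```bash
cat >> h.py <<'E'
def tile(w,im,zmax=14):
    S=cv2.cvtColor(im,cv2.COLOR_BGR2HSV)[...,1]
    q=tr(w); m=(abs(q[...,0])<95)&(abs(q[...,1])<65)&(w[...,2]<zmax)&(S<90)
    m=cv2.morphologyEx(m.astype(np.uint8),cv2.MORPH_CLOSE,np.ones((3,3)))
    n,l,s,c=cv2.connectedComponentsWithStats(m); k=1+s[1:,4].argmax(); p=q[l==k]; p=p[~np.isnan(p).any(1)]
    r=cv2.minAreaRect(p.astype(np.float32)); print(len(p),r,cv2.boxPoints(r).round(1).tolist()); return r
E
python3 - <<'E'
from h import *
w=np.load('top0.npy'); im=cv2.imread('pics/top0.png')
r=tile(w,im)
for x in (-40,-20): print('shift',wd(x,r[0][1])-[162.1,551.7])
E
```

```text
967 ((22.853681564331055, -14.923606872558594), (61.615970611572266, 59.26990509033203), 87.23160552978516) [[-8.199999809265137, -44.29999923706055], [51.0, -47.099998474121094], [53.900001525878906, 14.399999618530273], [-5.300000190734863, 17.299999237060547]]
shift [ 306.29784065 -635.007884  ]
shift [ 322.4164063  -623.16762043]
```

{"op": "send_rows", "data": {"motion": [[0.3, -0.64, 0, 0, 0, -0.622, -1], [0.3, -0.64, 0, 0, 0, -0.622, -1], [0.3, -0.64, 0, 0, 0, -0.622, -1], [0.3, -0.64, 0, 0, 0, -0.622, -1], [0.3, -0.64, 0, 0, 0, -0.622, -1], [0.3, -0.64, 0, 0, 0, -0.622, -1], [0.3, -0.64, 0, 0, 0, -0.622, -1], [0.3, -0.64, 0, 0, 0, -0.622, -1]], "squeeze": 5}}

```text
time_s: 1.1
ee_pos: [312.0, 232.0, 213.9]
ee_rot: [180.0, -0.0, 126.3]
force: [-0.1, -0.7, 0.3]
gripper_width: 14.0
gripper_force: 0.0
```

{"op": "send_rows", "data": {"motion": [[0.3126, -0.63, 0, 0, 0, 0, -1], [0.3126, -0.63, 0, 0, 0, 0, -1], [0.3126, -0.63, 0, 0, 0, 0, -1], [0.3126, -0.63, 0, 0, 0, 0, -1], [0.3126, -0.63, 0, 0, 0, 0, -1], [0.3126, -0.63, 0, 0, 0, 0, -1], [0.3126, -0.63, 0, 0, 0, 0, -1], [0.3126, -0.63, -0.1, 0, 0, 0, -1], [0.3126, -0.63, -0.2, 0, 0, 0, -1], [0.3126, -0.63, -0.3, 0, 0, 0, -1], [0.3126, -0.63, -0.34, 0, 0, 0, -1], [0.3126, -0.63, -0.34, 0, 0, 0, -1]]}}

```text
time_s: 2.6
ee_pos: [467.1, -81.1, 42.6]
ee_rot: [-179.8, -0.2, 126.5]
force: [-0.4, -0.2, 0.3]
gripper_width: 0.4
gripper_force: 0.0
```

```bash
python3 - <<'E'
from h import *
f=grab('top','t1');g=grab('scene','s1')
A=f['pixels'][130:330,200:400];B=g['pixels'][100:240,120:320]
o=np.hstack([cv2.resize(A,(400,400)),cv2.resize(B,(400,280)) if 0 else cv2.resize(B,(400,400))]);cv2.imwrite('pics/c1.png',o[:,:,::-1])
s=env.state();print(s['ee_pos'],tr(s['ee_pos']),s['force'],s['gripper_width'])
E
```

```text
[469.06978399 -82.14107105  44.64476855] [-38.76769321 -14.38103862] [ 0.17026264 -0.28106074  0.02636684] 0.908619962669604
```

View pics/c1.png

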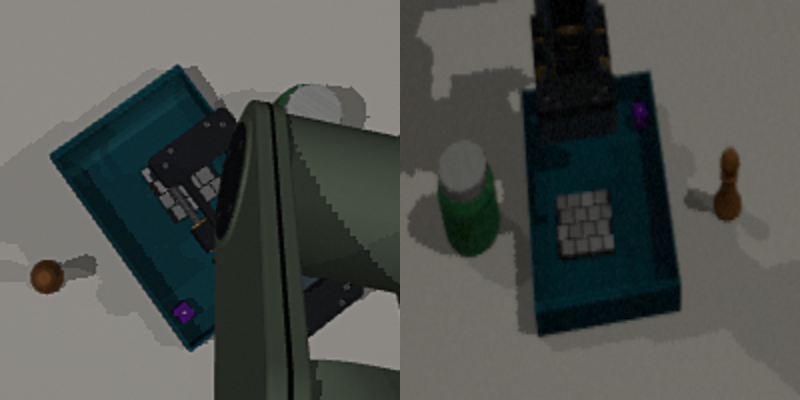

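The tile (right panel, 585,225) is undisturbed and the shut fingers are behind it, away from the scoop. I'll descend and start pushing.

{"op": "send_rows", "data": {"motion": [[0, 0, -0.04, 0, 0, 0, -1], [0, 0, -0.07, 0, 0, 0, -1], [0, 0, -0.079, 0, 0, 0, -1], [0, 0, -0.079, 0, 0, 0, -1], [0.0161, 0.0118, -0.079, 0, 0, 0, -1], [0.0258, 0.0189, -0.079, 0, 0, 0, -1], [0.0355, 0.026, -0.079, 0, 0, 0, -1], [0.0451, 0.0332, -0.079, 0, 0, 0, -1], [0.0548, 0.0403, -0.079, 0, 0, 0, -1], [0.0645, 0.0474, -0.079, 0, 0, 0, -1], [0.0742, 0.0545, -0.079, 0, 0, 0, -1], [0.0838, 0.0616, -0.079, 0, 0, 0, -1], [0.0935, 0.0687, -0.079, 0, 0, 0, -1], [0.1032, 0.0758, -0.079, 0, 0, 0, -1], [0.1128, 0.0829, -0.079, 0, 0, 0, -1], [0.1128, 0.0829, -0.079, 0, 0, 0, -1]]}}

```text
time_s: 4.7
ee_pos: [525.2, -41.5, 4.4]
ee_rot: [180.0, -0.0, 126.3]
force: [-1.3, 1.2, 0.8]
gripper_width: 0.4
gripper_force: 0.3
```

```bash
python3 - <<'E'
from h import *
g=grab('scene','s2')
B=g['pixels'][100:240,120:320];cv2.imwrite('pics/c2.png',cv2.resize(B,(800,560))[:,:,::-1])
s=env.state();print(s['ee_pos'],tr(s['ee_pos']),s['force'])
E
```

```text
[525.21572772 -41.58072583   4.41086008] [ 30.49416967 -14.9314479 ] [0.13039921 0.66070996 0.05126112]
```

View pics/c2.png

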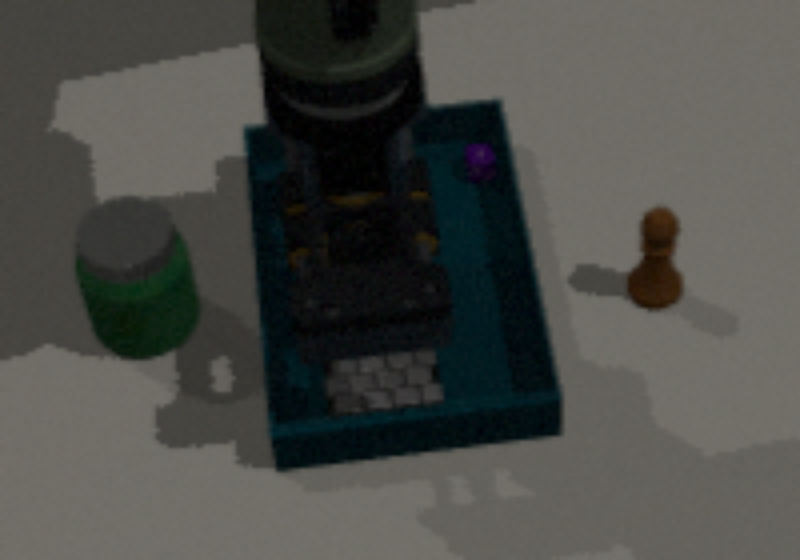

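The tile (385,380) has been pushed to the scoop and is square to it. I'll keep going more slowly.

{"op": "send_rows", "data": {"motion": [[0.0064, 0.0047, 0, 0, 0, 0, -1], [0.0129, 0.0095, 0, 0, 0, 0, -1], [0.0193, 0.0142, 0, 0, 0, 0, -1], [0.0258, 0.0189, 0, 0, 0, 0, -1], [0.0322, 0.0237, 0, 0, 0, 0, -1], [0.0387, 0.0284, 0, 0, 0, 0, -1], [0.0387, 0.0284, 0, 0, 0, 0, -1]]}}

```text
time_s: 5.62
ee_pos: [544.6, -27.4, 4.5]
ee_rot: [180.0, 0.0, 126.3]
force: [-0.7, -0.6, -0.2]
gripper_width: 0.2
gripper_force: 0.0
```

{"op": "send_rows", "data": {"motion": [[0.0032, 0.0024, 0, 0, 0, 0, -1], [0.0064, 0.0047, 0, 0, 0, 0, -1], [0.0064, 0.0047, 0, 0, 0, 0, -1]]}}

```text
time_s: 6.0
ee_pos: [547.5, -25.3, 4.5]
ee_rot: [180.0, 0.0, 126.3]
force: [0.3, -0.7, -0.6]
gripper_width: -0.2
gripper_force: 0.0
```

```bash
python3 - <<'E'
from h import *
g=grab('scene','s3')
B=g['pixels'][100:240,120:320];cv2.imwrite('pics/c3.png',cv2.resize(B,(800,560))[:,:,::-1])
w=cloud(g);q=tr(w);S=cv2.cvtColor(g['pixels'],cv2.COLOR_RGB2HSV)[...,1]
m=(q[...,0]>60)&(q[...,0]<125)&(abs(q[...,1]+15)<32)&(w[...,2]>34)&(S<90)
print(m.sum(),np.nanpercentile(q[m],[5,50,95],axis=0),np.nanpercentile(w[m][:,2],[5,50,95]))
s=env.state();print(tr(s['ee_pos']),s['ee_pos'],s['force'])
E
```

```text
4081 [[ 67.96509419 -42.99877556]
 [ 89.86962368 -14.76562795]
 [120.06942342  13.23407569]] [108.46543999 304.46470225 379.71864777]
[ 58.07811794 -14.98519527] [547.47823091 -25.29398146   4.49254399] [ 0.22492706  0.30464988 -0.18123575]
```

View pics/c3.png

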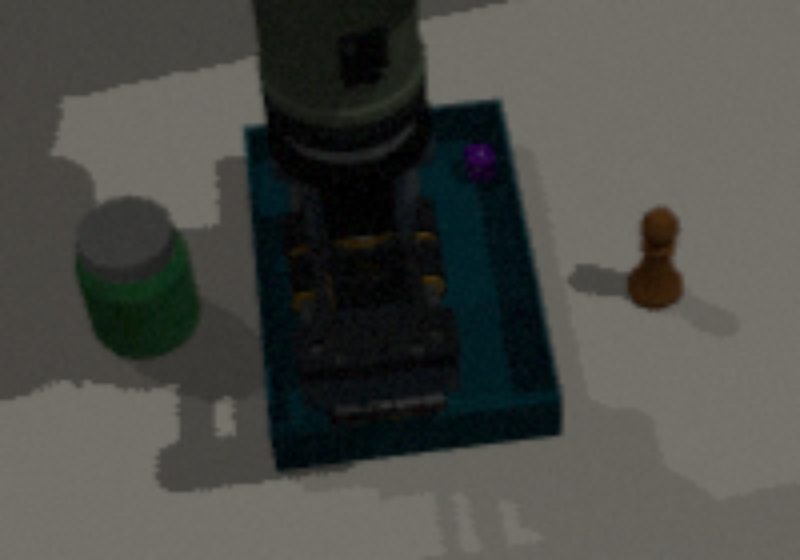

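The tile is climbing, with its far edge at about (390,405). I'll push on in small steps and watch the force.

{"op": "send_rows", "data": {"motion": [[0.0016, 0.0012, 0, 0, 0, 0, -1], [0.0032, 0.0024, 0, 0, 0, 0, -1], [0.0048, 0.0036, 0, 0, 0, 0, -1], [0.0048, 0.0036, 0, 0, 0, 0, -1]]}}

```text
time_s: 6.55
ee_pos: [549.9, -23.4, 4.5]
ee_rot: [180.0, 0.0, 126.3]
force: [0.3, 0.1, 0.3]
gripper_width: 0.6
gripper_force: 0.0
```

{"op": "send_rows", "data": {"motion": [[0.0016, 0.0012, 0, 0, 0, 0, -1], [0.0032, 0.0024, 0, 0, 0, 0, -1], [0.0032, 0.0024, 0, 0, 0, 0, -1]]}}

```text
time_s: 6.92
ee_pos: [551.5, -22.2, 4.5]
ee_rot: [180.0, 0.0, 126.3]
force: [-0.4, 0.6, 0.7]
gripper_width: 0.7
gripper_force: 0.0
```

{"op": "send_rows", "data": {"motion": [[0.0016, 0.0012, 0, 0, 0, 0, -1], [0.0032, 0.0024, 0, 0, 0, 0, -1], [0.0032, 0.0024, 0, 0, 0, 0, -1]]}}

```text
time_s: 7.3
ee_pos: [553.1, -21.0, 4.5]
ee_rot: [180.0, 0.0, 126.3]
force: [-0.2, -1.0, -0.7]
gripper_width: 0.3
gripper_force: 0.0
```

```bash
python3 - <<'E'
from h import *
g=grab('scene','s4')
B=g['pixels'][160:230,160:260];cv2.imwrite('pics/c4.png',cv2.convertScaleAbs(cv2.resize(B,(800,560)),alpha=1.8)[:,:,::-1])
s=env.state();print(tr(s['ee_pos']),s['ee_pos'],s['force'])
E
```

```text
[ 65.10588461 -14.87175085] [553.07494624 -21.04202291   4.47650668] [ 0.53998496  0.03900589 -0.41355054]
```

View pics/c4.png

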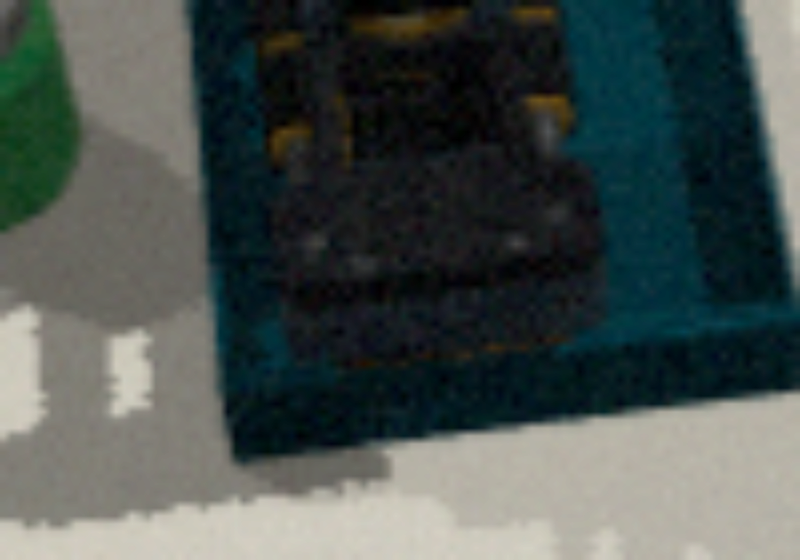

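The gripper hides most of the tile; only its plank edge shows, as a brown line at (480,350). There's no stop force yet, so I'll continue.

{"op": "send_rows", "data": {"motion": [[0.0016, 0.0012, 0, 0, 0, 0, -1], [0.0032, 0.0024, 0, 0, 0, 0, -1], [0.0032, 0.0024, 0, 0, 0, 0, -1]]}}

```text
time_s: 7.72
ee_pos: [554.7, -19.9, 4.5]
ee_rot: [180.0, 0.0, 126.3]
force: [-0.6, -0.0, -0.2]
gripper_width: 0.5
gripper_force: 0.0
```

{"op": "send_rows", "data": {"motion": [[0.0016, 0.0012, 0, 0, 0, 0, -1], [0.0016, 0.0012, 0, 0, 0, 0, -1]]}}

```text
time_s: 7.98
ee_pos: [555.4, -19.3, 4.5]
ee_rot: [180.0, 0.0, 126.3]
force: [-0.5, -0.7, 0.0]
gripper_width: 0.5
gripper_force: 0.1
```

{"op": "send_rows", "data": {"motion": [[0.0016, 0.0012, 0, 0, 0, 0, -1], [0.0016, 0.0012, 0, 0, 0, 0, -1]]}}

```text
time_s: 8.22
ee_pos: [556.2, -18.7, 4.5]
ee_rot: [180.0, 0.0, 126.3]
force: [-0.4, -0.0, 0.9]
gripper_width: 0.2
gripper_force: 0.1
```

{"op": "send_rows", "data": {"motion": [[0.0016, 0.0012, 0, 0, 0, 0, -1], [0.0016, 0.0012, 0, 0, 0, 0, -1]]}}

```text
time_s: 8.48
ee_pos: [557.0, -18.1, 4.5]
ee_rot: [180.0, 0.0, 126.3]
force: [0.6, -1.2, -0.4]
gripper_width: 0.7
gripper_force: 0.1
```

```bash
python3 - <<'E'
from h import *
for n in ('top','scene'):
    g=grab(n,'s5'+n); w=cloud(g);q=tr(w)
    m=(q[...,0]>70)&(q[...,0]<135)&(abs(q[...,1]+15)<60)&(w[...,2]>36)&(w[...,2]<68)
    print(n,m.sum()); 
    if m.sum(): print(np.percentile(q[m],[2,50,98],axis=0),np.percentile(w[m][:,2],[2,50,98]),np.median(g['pixels'][m],axis=0))
s=env.state();print(tr(s['ee_pos']),s['ee_pos'],s['force'])
E
```

```text
top 7
[[115.52640735  14.76226288]
 [118.94568541  16.06223763]
 [121.90040045  17.20453232]] [44.0535704  48.58030008 50.77115739] [45. 44. 44.]
scene 1
[[116.89829421   5.02366221]
 [116.89829421   5.02366221]
 [116.89829421   5.02366221]] [36.1079992 36.1079992 36.1079992] [ 2. 14. 13.]
[ 70.06414963 -14.806011  ] [557.0320334  -18.05368308   4.49309426] [-0.09826064 -0.83259189 -0.54696255]
```

{"op": "send_rows", "data": {"motion": [[0.0008, 0.0006, 0, 0, 0, 0, -1], [0.0016, 0.0012, 0, 0, 0, 0, -1], [0.0016, 0.0012, 0, 0, 0, 0, -1]]}}

```text
time_s: 8.95
ee_pos: [557.8, -17.5, 4.5]
ee_rot: [180.0, 0.0, 126.3]
force: [-0.5, 0.6, 0.4]
gripper_width: 0.3
gripper_force: 0.1
```

{"op": "send_rows", "data": {"motion": [[0.0008, 0.0006, 0, 0, 0, 0, -1], [0.0016, 0.0012, 0, 0, 0, 0, -1], [0.0016, 0.0012, 0, 0, 0, 0, -1]]}}

```text
time_s: 9.32
ee_pos: [558.6, -16.9, 4.5]
ee_rot: [180.0, 0.0, 126.3]
force: [0.1, 0.9, -0.8]
gripper_width: 0.3
gripper_force: 0.1
```

{"op": "send_rows", "data": {"motion": [[0.0008, 0.0006, 0, 0, 0, 0, -1], [0.0008, 0.0006, 0, 0, 0, 0, -1]]}}

```text
time_s: 9.57
ee_pos: [559.0, -16.6, 4.5]
ee_rot: [180.0, 0.0, 126.3]
force: [0.4, -0.7, 0.1]
gripper_width: 0.9
gripper_force: 0.1
```

{"op": "send_rows", "data": {"motion": [[0.0008, 0.0006, 0, 0, 0, 0, -1], [0.0008, 0.0006, 0, 0, 0, 0, -1]]}}

```text
time_s: 9.82
ee_pos: [559.4, -16.3, 4.5]
ee_rot: [180.0, 0.0, 126.3]
force: [0.3, 0.4, 0.6]
gripper_width: 0.3
gripper_force: 0.1
```

```bash
python3 - <<'E'
from h import *
for i in range(3):
    n='top'
    g=grab(n,'s6'+n); w=cloud(g);q=tr(w)
    m=(q[...,0]>70)&(q[...,0]<135)&(abs(q[...,1]+15)<60)&(w[...,2]>36)&(w[...,2]<68)
    print(n,m.sum(),np.c_[q[m],w[m][:,2]].round(1).tolist())
    s=env.state();print(tr(s['ee_pos']),s['ee_pos'],s['force'])
E
```

```text
top 3 [[121.7, 15.1, 49.6], [119.9, 16.5, 52.0], [118.9, 17.1, 47.9]]
[ 73.02302591 -14.79738187] [559.41156692 -16.29503486   4.48211907] [-0.34043296  0.5199458   0.31037024]
top 3 [[121.7, 15.1, 49.7], [120.1, 16.3, 50.2], [119.0, 17.0, 47.7]]
[ 73.01290284 -14.76424331] [559.38378999 -16.27432055   4.4807068 ] [ 0.39667915  0.35869028 -0.07183689]
top 3 [[122.0, 14.8, 47.4], [120.0, 16.4, 51.3], [119.2, 16.8, 46.0]]
[ 73.03825262 -14.77851586] [559.41266963 -16.27081579   4.46929226] [-0.28912978 -0.46051713 -0.44598524]
```

{"op": "send_rows", "data": {"motion": [[0.0008, 0.0006, 0, 0, 0, 0, -1], [0.0008, 0.0006, 0, 0, 0, 0, -1]]}}

```text
time_s: 10.22
ee_pos: [559.8, -16.0, 4.5]
ee_rot: [180.0, 0.0, 126.3]
force: [0.5, -0.3, -0.0]
gripper_width: 0.8
gripper_force: 0.1
```

{"op": "send_rows", "data": {"motion": [[0.0008, 0.0006, 0, 0, 0, 0, -1], [0.0008, 0.0006, 0, 0, 0, 0, -1]]}}

```text
time_s: 10.48
ee_pos: [560.0, -15.8, 4.5]
ee_rot: [-180.0, -0.0, 126.3]
force: [-0.2, -0.2, 0.4]
gripper_width: 0.5
gripper_force: 0.7
```

{"op": "send_rows", "data": {"motion": [[0.0008, 0.0006, 0, 0, 0, 0, -1], [0.0008, 0.0006, 0, 0, 0, 0, -1]]}}

```text
time_s: 10.72
ee_pos: [560.0, -15.6, 4.4]
ee_rot: [-179.9, -0.0, 126.3]
force: [-2.1, -3.4, 1.1]
gripper_width: 0.5
gripper_force: 1.8
```

Force now rises to about 4 N, so the tile is at its stop. I'll back off, lift clear and look.

{"op": "send_rows", "data": {"motion": [[-0.008, -0.0059, 0, 0, 0, 0, -1], [-0.0242, -0.0177, 0, 0, 0, 0, -1], [-0.0403, -0.0296, 0, 0, 0, 0, -1], [-0.0403, -0.0296, 0.06, 0, 0, 0, -1], [-0.0403, -0.0296, 0.15, 0, 0, 0, -1], [-0.0403, -0.0296, 0.25, 0, 0, 0, -1], [-0.0403, -0.0296, 0.3, 0, 0, 0, -1], [-0.0403, -0.0296, 0.3, 0, 0, 0, -1]]}}

```text
time_s: 11.72
ee_pos: [541.3, -30.6, 156.4]
ee_rot: [179.8, 0.2, 126.3]
force: [0.3, -0.3, 0.1]
gripper_width: 0.4
gripper_force: 0.0
```

```bash
python3 - <<'E'
from h import *
g=grab('scene','s7')
B=g['pixels'][130:240,160:280];cv2.imwrite('pics/c7.png',cv2.convertScaleAbs(cv2.resize(B,(600,550)),alpha=1.8)[:,:,::-1])
for n in ('scene','top'):
    g=grab(n,'s7b'+n)
    w=cloud(g);q=tr(w); m=(q[...,0]>60)&(q[...,0]<135)&(abs(q[...,1]+15)<50)&(w[...,2]>36)&(w[...,2]<68)
    print(m.sum(),np.percentile(np.c_[q[m],w[m][:,2]],[3,50,97],axis=0) if m.any() else 0)
s=env.state();print(s['time_s'],tr(s['ee_pos']),s['ee_pos'],s['force'])
E
```

```text
95 [[108.84286616 -38.90918061  43.84054692]
 [119.21058296 -12.46775713  53.45729508]
 [122.32022388  16.21470138  55.82304299]]
186 [[105.1770556  -14.75870256  36.96168995]
 [113.40331736   1.30376825  46.56894723]
 [121.85486312  16.84480864  53.08616676]]
11.875 [ 48.46669774 -14.09916942] [539.20757656 -30.26999559 153.0160404 ] [-0.48411596  1.42258884 -0.80759557]
```

View pics/c7.png

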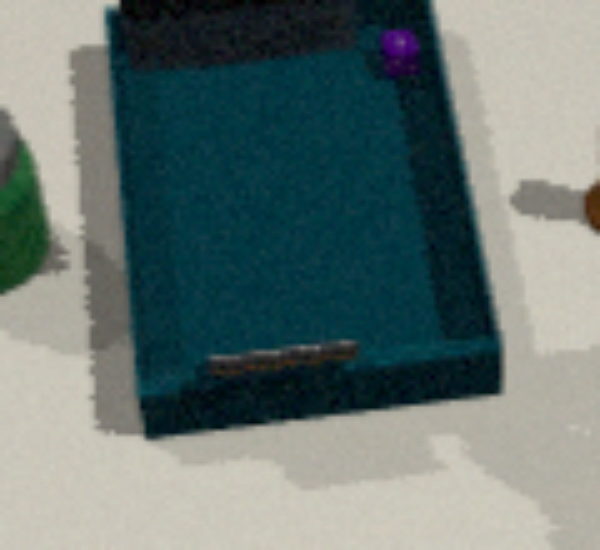

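The tile leans on the lip, with its upper edge running from (210,365) to (355,350) in the crop. Next I go over it and down outside the lip.

{"op": "send_rows", "data": {"motion": [[0.06, 0.044, 0, 0, 0, 0, -1], [0.12, 0.088, 0, 0, 0, 0, -1], [0.1773, 0.1302, 0, 0, 0, 0, -1], [0.1773, 0.1302, 0, 0, 0, 0, -1], [0.1773, 0.1302, -0.08, 0, 0, 0, -1], [0.1773, 0.1302, -0.16, 0, 0, 0, -1], [0.1773, 0.1302, -0.225, 0, 0, 0, -1], [0.1773, 0.1302, -0.225, 0, 0, 0, -1], [0.1773, 0.1302, -0.225, 0, 0, 0, -1]]}}

```text
time_s: 13.0
ee_pos: [629.3, 34.6, 42.7]
ee_rot: [180.0, 0.0, 126.3]
force: [-0.8, -0.9, 0.8]
gripper_width: 0.6
gripper_force: 0.0
```

{"op": "send_rows", "data": {"motion": [[-0.0193, -0.0142, 0, 0, 0, 0, -1], [-0.0387, -0.0284, 0, 0, 0, 0, -1], [-0.0516, -0.0379, 0, 0, 0, 0, -1], [-0.0581, -0.0426, 0, 0, 0, 0, -1], [-0.0645, -0.0474, 0, 0, 0, 0, -1], [-0.071, -0.0521, 0.001, 0, 0, 0, -1], [-0.0774, -0.0568, 0.002, 0, 0, 0, -1], [-0.0838, -0.0616, 0.004, 0, 0, 0, -1], [-0.0903, -0.0663, 0.005, 0, 0, 0, -1], [-0.0967, -0.0711, 0.006, 0, 0, 0, -1], [-0.1032, -0.0758, 0.008, 0, 0, 0, -1], [-0.1032, -0.0758, 0.008, 0, 0, 0, -1]]}}

```text
time_s: 14.5
ee_pos: [577.2, -3.2, 46.1]
ee_rot: [180.0, 0.0, 126.3]
force: [0.2, 0.2, -0.2]
gripper_width: 0.7
gripper_force: 0.0
```

```bash
python3 - <<'E'
from h import *
g=grab('scene','s8')
B=g['pixels'][130:240,160:280];cv2.imwrite('pics/c8.png',cv2.convertScaleAbs(cv2.resize(B,(600,550)),alpha=1.8)[:,:,::-1])
s=env.state();print(s['time_s'],tr(s['ee_pos']),s['ee_pos'],s['force'])
E
```

```text
14.55 [ 95.37954005 -14.84157996] [577.45547981  -3.09530434  46.06026717] [-0.52944099 -0.50958363 -0.01077985]
```

View pics/c8.png

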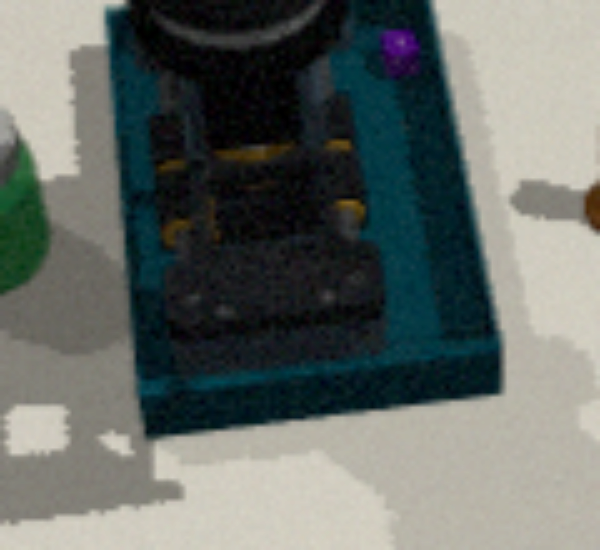

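The gripper hides the tile. I'll carry the push past vertical, then rise clear.

{"op": "send_rows", "data": {"motion": [[-0.0064, -0.0047, 0.001, 0, 0, 0, -1], [-0.0129, -0.0095, 0.002, 0, 0, 0, -1], [-0.0193, -0.0142, 0.003, 0, 0, 0, -1], [-0.0258, -0.0189, 0.003, 0, 0, 0, -1], [-0.0322, -0.0237, 0.003, 0, 0, 0, -1], [-0.0387, -0.0284, 0.003, 0, 0, 0, -1], [-0.0451, -0.0332, 0.003, 0, 0, 0, -1], [-0.0516, -0.0379, 0.003, 0, 0, 0, -1], [-0.0516, -0.0379, 0.003, 0, 0, 0, -1], [-0.0516, -0.0379, 0.1, 0, 0, 0, -1], [-0.0516, -0.0379, 0.2, 0, 0, 0, -1], [0, 0, 0.3, 0, 0, 0, -1], [0.1, 0.073, 0.35, 0, 0, 0, -1], [0.2, 0.146, 0.35, 0, 0, 0, -1], [0.2, 0.146, 0.35, 0, 0, 0, -1], [0.2, 0.146, 0.35, 0, 0, 0, -1]]}}

```text
time_s: 16.55
ee_pos: [676.8, 69.9, 220.0]
ee_rot: [-179.9, -0.0, 126.3]
force: [-0.9, 0.0, 1.2]
gripper_width: 0.6
gripper_force: 0.0
```

```bash
python3 - <<'E'
from h import *
g=grab('top','s9t'); h=grab('scene','s9')
A=g['pixels'][130:330,200:400];B=h['pixels'][100:240,120:320]
cv2.imwrite('pics/c9.png',cv2.convertScaleAbs(np.hstack([cv2.resize(A,(400,400)),cv2.resize(B,(400,400))]),alpha=1.8)[:,:,::-1])
s=env.state();print(s['time_s'],tr(s['ee_pos']),s['ee_pos'],s['force'])
E
```

```text
16.65 [217.87171822 -15.17675561] [676.37381895  69.1515519  220.89137689] [-0.84709459 -0.56947644  1.01657699]
```

View pics/c9.png

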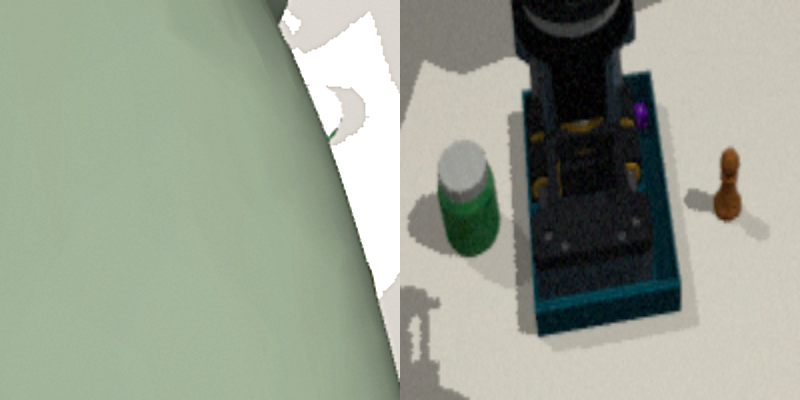

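The arm blocks both views, so I'll move it aside.

{"op": "send_rows", "data": {"motion": [[-0.1, 0.15, 0, 0, 0, 0, -1], [-0.2, 0.3, 0, 0, 0, 0, -1], [-0.3, 0.5, 0, 0, 0, 0, -1], [-0.4, 0.6, 0, 0, 0, 0, -1], [-0.4, 0.6, 0, 0, 0, 0, -1], [-0.4, 0.6, 0, 0, 0, 0, -1], [-0.4, 0.6, 0, 0, 0, 0, -1], [-0.4, 0.6, 0, 0, 0, 0, -1]]}}

```text
time_s: 17.65
ee_pos: [477.5, 368.7, 221.4]
ee_rot: [180.0, 0.0, 126.3]
force: [0.5, -0.1, 0.5]
gripper_width: 0.4
gripper_force: 0.0
```

```bash
python3 - <<'E'
from h import *
g=grab('top','s10t'); h=grab('scene','s10')
A=g['pixels'][130:330,200:400];B=h['pixels'][100:240,120:320]
cv2.imwrite('pics/c10.png',cv2.convertScaleAbs(np.hstack([cv2.resize(A,(400,400)),cv2.resize(B,(400,400))]),alpha=1.8)[:,:,::-1])
w=cloud(g);q=tr(w);m=(abs(q[...,0])<80)&(abs(q[...,1])<60)&(w[...,2]>6.5)&(w[...,2]<60)
if m.any(): print(m.sum(),np.percentile(np.c_[q[m],w[m][:,2]],[3,50,97],axis=0))
s=env.state();print(s['time_s'],s['ee_pos'])
E
```

```text
894 [[-67.59298801 -40.80879553   6.69416171]
 [ 47.40339598 -10.88529325   8.45841268]
 [ 76.6674482   54.05367671  16.32160758]]
17.75 [478.17093236 368.43127878 221.2056341 ]
```

View pics/c10.png

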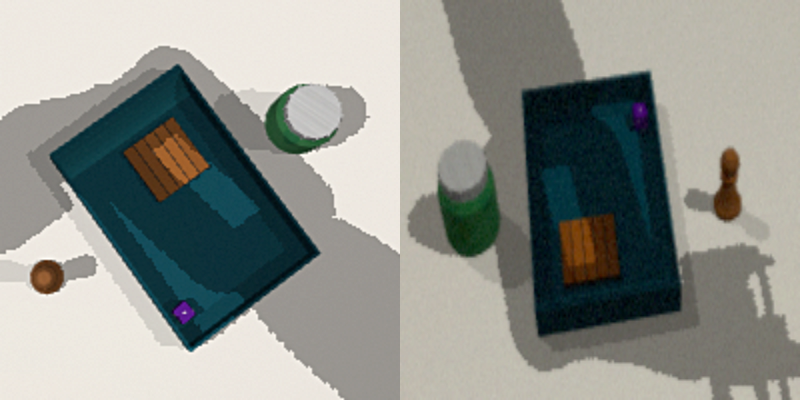

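The tile lies planks up at about (167,160) in the left panel, and the die, pawn and jar look unmoved. I'll check that it is flat before handing in.

```bash
python3 - <<'E'
from h import *
g=grab('top','s11');w=cloud(g);q=tr(w);H,S,V=cv2.split(cv2.cvtColor(g['pixels'],cv2.COLOR_RGB2HSV))
m=(abs(q[...,0]-50)<42)&(abs(q[...,1]+11)<40)&(w[...,2]<25)&(H<25)&(S>80)
x,y,z=q[m][:,0],q[m][:,1],w[m][:,2]
c=np.linalg.lstsq(np.c_[x-x.mean(),y-y.mean(),np.ones_like(x)],z,rcond=None)[0]
t=np.degrees(np.arctan(np.hypot(*c[:2])));print(m.sum(),x.min(),x.max(),x.mean(),y.mean(),c,t)
if t<4 and c[2]<12: print(env.job_done())
E
```

```text
956 18.83592470632352 78.50785406560152 48.406683522778955 -12.460830192274367 [3.32746183e-03 4.69145882e-03 8.22182460e+00] 0.3295431819171923
the job is handed in; nothing more can be done
None
```

The tile now lies flat in the tray with its planks up (measured tilt about 0.3 degrees). The die, pawn and jar look unmoved in the last pictures, and I handed the job in at about 18 s; the verdict was not shown.

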